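Pull a dust extractor's filter tray with a hook and take out the dirty screen

TASK

The spark screen of the green bench dust extractor is due for cleaning. Take the pull hook from its yellow rest, hook it into the finger hole of the filter tray and pull the tray out to its stop (draw it out with the hook only, not with the gripper), then put the hook back on its rest. Lift the dirty screen out by its red handle, set it down flat in the blue parts tray without dropping it, leave the filter tray open, and do not knock over or shift the bolt that stands on the bench.

Things in the scene. Friction and masses are not known exactly. Their poses are not given: they have to be found in the camera images.
- extractor_front (a point): Green bench dust extractor, fixed: 165 deep (its x), 170 wide (y). Front part (x 0 to 100 mm) is a low bay with a steel grille deck, top 80 mm above the bench; the rest is the blower housing, 165 mm high, with a steel outlet collar to 196 mm. This point: middle of the front edge of its underside, at bench height; x points from its front to its back, so the tray slides out along -x.
- filter_tray (a joint): Aluminium filter tray in the front bay: slide, 0 = shut, grows as it comes out along the extractor's -x, hard stop at 0.11 m. Stays where it is left; moving it takes about 2 to 3 N. Front panel 160 wide, from 12 to 68 mm above the bench, 4 thick; tray inside 89 x 119 mm, side and back walls 12 high. It moves with its pull tab.
- pull_hole (a point): Centre of the finger hole, at the upper face of the tray's pull tab, 34 mm above the bench. The tab is a level plate, 4 thick, 50 wide, standing 40 mm out from the front panel; the round vertical hole through it has 22 mm diameter, its centre is 20 mm from the panel and 20 from the tab's front edge. Axes as the extractor's; moves with the tray. Nothing is above or below the tab (30 mm of free space under it).
- hook_grip (a point): Pull hook: centre of its wooden handle, where it is gripped. Handle 85 long (from 55 behind to 30 mm ahead of this point), 20 wide, 24 high, flat sides. x points along the handle to the hook, z up. A steel rod of 6 mm diameter runs on from the handle along +x to x = 75 mm, there bends down to a tip 44 mm below the handle's axis (rod axis at x = 75 for 8 to 22 mm below, then leaning back to x = 71 at the end). 90 g. On its rest the handle's axis is 66 mm above the bench.
- hook_tip (a point): Lowest point of the hook: 71 mm ahead (x) and 44 mm below (z) point hook_grip, same axes.
- rest_seat (a point): Yellow bench rest of the hook, fixed, base 125 x 58 mm: the place of hook_grip when the hook lies in it, 66 mm above the bench, x along the hook. Two uprights 5 thick with notches flaring upward: at x = +45 mm for the rod (floor 63 mm above the bench, 10 wide there, prongs to 82), at x = -42 for the handle (floor at 54, 25 wide, prongs to 73). The handle is free to grip between them.
- filter_grip (a point): Dirty spark screen: centre of the cross bar of its red strap handle. Bar 54 long along x, 10 wide (y), 8 high; 27 mm clear from the screen's upper face to the bar's centre. The screen below is a steel frame with mesh, 80 (x) x 112 (y) x 12 mm, its underside 39 mm below this point; 160 g. It lies loose in the filter tray (4 mm play all round), x along the extractor's x; bar centre 54 mm above the bench there. Under the deck until the tray is out.
- parts_tray_in (a point): Blue steel parts tray, fixed, open on top, 180 (x) x 160 (y) mm outside, 172 x 152 inside, walls 22 mm high: centre of its inner floor, 4 mm above the bench.
- bolt_m16: Hex bolt standing on its head on the bench, loose, 27 x 24 mm, 67 mm high; origin at its underside. A bystander that topples when bumped.
Not all that is in view belongs to the job. Of the things that look like the part that bears rest_seat, the largest one is meant.

How it is judged (in metres and radians):
On the way, in this order (a step that is already met when the one before it is completed fails the run):
1. the hook's tip is down in the finger hole of the shut tray (horizontal distance between hook_tip and pull_hole below 0.016 m and z of hook_tip in the frame of pull_hole between -0.03 and -0.004 m and value of joint filter_tray below 0.02 m), for 0.1 s.
2. the tray has been drawn out by at least 100 mm with the hook's tip still in the hole (horizontal distance between hook_tip and pull_hole below 0.016 m and z of hook_tip in the frame of pull_hole between -0.03 and -0.004 m and value of joint filter_tray above 0.1 m), for 0.1 s.
At the end, for the whole second after the job is handed in: The tray is still out (95 mm or more), the hook lies in its rest (grip within 20 mm of the seat, upright and along it within 0.2 rad), and the screen lies flat (0.1 rad) on the floor of the blue parts tray, inside its walls; both at rest (value of joint filter_tray above 0.095 m and distance between hook_grip and rest_seat below 0.02 m and angle between hook_grip's own z axis and vertical below 0.2 rad and angle between the x axis of hook_grip and the x axis of rest_seat, either way round below 0.2 rad and x of filter_grip in the frame of parts_tray_in between -0.06 and 0.06 m and y of filter_grip in the frame of parts_tray_in between -0.06 and 0.06 m and z of filter_grip in the frame of parts_tray_in below 0.046 m and angle between filter_grip's own z axis and vertical below 0.1 rad and linear speed of each of filter, hook below 0.02 m/s); the robot touches nothing.
It fails at once if the gripper or arm pushes or pulls the filter tray before it is out (over 2 N) (contact force between any of the fingers, the arm and filter_tray above 2 N and value of joint filter_tray below 0.095 m).
It fails at once if the screen is dropped (in the air, more than 25 mm above where it would lie, and not held) (height (world z) of filter_grip above 0.08 m and contact force between the fingers and filter below 0.1 N).
It fails at once if the standing bolt is toppled or shifted by more than 30 mm (distance of bolt_m16 from where it was at the start of the episode above 0.03 m or angle between bolt_m16's own z axis and vertical above 0.5 rad).
It also fails if it takes over 67 s, if anything falls off the work surface, if the arm or the gripper's body presses on something with over 40 N, if the wrist force passes 120 N, or if a joint passes its speed limit or range.

ROBOT

A 6-joint arm with a two-finger parallel gripper is mounted at the origin on a cart in front of the work surface, level with it; the furniture and walls round the work are solid. World frame = base frame: x ahead of the robot, y to its left, z up, the work surface at z = 0. Lengths are in m, angles in degrees, forces in N, time in s.
With the tool pointing down it reaches from about 0.25 to 0.725 m from the base axis. Payload 9.7 kg.
Tool frame: the origin (TCP) lies at the very end of the fingers, on their centre line; the grasp point (between the pads) lies 19 mm behind it; z points along the fingers, y is the line along which they close (so a half turn about z gives the same grasp; the last joint's range is limited). The gripper opens to 85 mm and grips with 20 to 120 N. Pads are 22 mm wide; open, the fingers measure 114 mm over their backs; the gripper's body (76 mm by 85 mm) begins 54 mm behind the grasp point. The pads swing forward as they close: fully open they stand 13 mm farther back than shut.
Start: joints at [-68.87, 4.979, 10.078, 95.1, 0, 90], TCP at [0.198, -0.513, 0.231] pointing down, gripper open.
Joint ranges: [-179.16, 179.16], [-48.56, 103.87], [-65.8, 70.77], [-126.05, 130.52], [-82.76, 87.17], [-180, 180]. Speed limits (degrees/s): [127.2, 127.2, 147.25, 180, 180, 180].

INTERFACE

Orientations are given as [roll, pitch, yaw] about the fixed x, y, z axes, in that order (R = Rz(yaw) Ry(pitch) Rx(roll)).
In Python, from workcell import bot, viewer, finder gives the robot as it stands. The module is installed in compiled form; this text tells all that it offers.
- The arm moves only by the shell command python3 -m inch 'ROWS' [FORCE]. ROWS is JSON, a list that holds one entry, the list of rows, each a list of 7 numbers: the opening in per cent of the stroke, from 0 (shut) to 100 (fully open), then the shift along the tool's x, y, z in mm, then the turn, a rotation vector about the tool's x, y, z in degrees. In form: [[[grip, tx, ty, tz, ax, ay, az], ...]]. A call has 1 to 8 rows; each row shifts and turns the commanded pose from where the row before left it, along the tool's axes as they then stand; what a row does not reach is not made up. A row lasts 1/8 s, in which the tool goes at most 62.5 mm and 10.7 degrees, less where a joint would pass 70% of its speed; a pose out of reach is approached as far as the arm can. A call with a gripper value outside its range is refused whole. The fingers move at their own pace and stop on an object; FORCE is the grip in N (left out, the last holds). Time passes only in rows, so rows that do not move let the fingers close. It gives the time, the measured TCP pose, the force, the opening and the grip force at its end, in the units of the state.
- bot.get_obs(): the state, without advancing time (a new reading comes with each control period).
- viewer.camera(name): name is "scene" or "side" or "wrist"; returns a dict with "pixels" (480x640x3 uint8, red, green, blue), "vfov" (degrees; the focal length in pixels is half the picture's height over the tangent of half this angle, whatever the lens; pixels are square), "cx", "cy" (the principal point, pixels), "R" (3x3) and "t" (3): a world point X has camera coordinates R X + t. Camera axes: x right, y down, z forward; pixel columns grow to the right and rows downward; lengths in m; the calibration is good to about 2 mm. The wrist camera is an equidistant fisheye: a pixel r from the principal point sees the ray r / f radians off the axis. A picture is of the moment at which its call begins. There is no depth.
- bot.job_done(): hands the job in; it is judged then, once.
Trained networks look in the newest picture that a camera, given by its name, has taken for a name from the list of things; names that differ only in an ending like _2 or _b are one class to them, and where a whole thing is asked for, a point or a joint stands for the part that bears it (a point fixed in the world has none). Each returns a list of dicts, best first, with "conf" (0 to 1); they miss things now and then, are a little off and sometimes report something else, mostly with a low value. They report only what shows in the picture. A call takes as long as a camera call. They do not tell look-alikes from the thing itself.
- finder.outline_of(camera, thing): "pixels" (480x640 bool, what is visible of it) and "extent" ([centre column, centre row, width, height] in pixels, round what is visible of it).
- finder.mark_of(camera, thing): "position" ([column, row] in pixels: a listed point, or the origin of a listed thing).
The state is a dict: "time": time; "q": joint angles; "qd": joint speeds; "joint_efforts": joint torques, N m; "ee_pos": TCP position; "tcp_rot": TCP orientation; "wrist_force": force on the tool from outside, world axes, zero at the start; "torque": the same for the moment, N m; "opening": finger opening in m; "grasp_force": force on a finger pad.
Only numpy, scipy, OpenCV 4.12 (cv2) and the standard library are available. Lean on these libraries where they do the work, as an engineer would, in place of code of your own. Each camera call takes 0.05 s, during which the arm holds its last target. There are 200 camera calls.

## Working session

There is one attempt and no reset: what is moved stays moved. The work goes in short steps, Python scripts to look and compute and a shell command to move; the robot and the scene stay as the last step left them, time stands still between calls to the robot, and variables do not carry over. Pictures are saved under pics/ and viewed, at most 14 in all, crops included, and the job is handed in when it is done.

```bash
mkdir -p pics; cat > h.py <<'E'
import numpy as np, cv2
from workcell import bot, viewer, finder
from scipy.spatial.transform import Rotation as Ro
def ray(c,u,v):
    R=np.array(c["R"]);t=np.array(c["t"]);f=240/np.tan(np.radians(c["vfov"])/2)
    d=np.array([(u-c["cx"])/f,(v-c["cy"])/f,1.]); 
    if c.get("fish"):
        a=d[:2];r=np.hypot(*a);d=np.r_[a/max(r,1e-9)*np.sin(r),np.cos(r)]
    return -R.T@t, R.T@d
def atz(c,p,z):
    o,d=ray(c,*p); return o+d*(z-o[2])/d[2]
def cam(n,save=None):
    c=viewer.camera(n); c["fish"]=n=="wrist"
    if save: cv2.imwrite("pics/"+save,np.array(c["pixels"])[:,:,::-1])
    return c
def tri(c1,p1,c2,p2):
    o1,d1=ray(c1,*p1);o2,d2=ray(c2,*p2)
    A=np.zeros((3,3));b=np.zeros(3)
    for o,d in((o1,d1),(o2,d2)):
        d=d/np.linalg.norm(d);P=np.eye(3)-d[:,None]*d;A+=P;b+=P@o
    return np.linalg.solve(A,b)
E
python3 - <<'E'
from h import *
print(bot.get_obs())
cs={n:cam(n,n+"1.png") for n in("scene","side")}
Z=dict(extractor_front=0,pull_hole=.034,hook_grip=.066,hook_tip=.022,rest_seat=.066,filter_grip=.054,parts_tray_in=.004,bolt_m16=0)
for k,z in Z.items():
    for n,c in cs.items():
        for m in finder.mark_of(n,k)[:3]:
            print(k,n,round(m["conf"],2),np.round(m["position"]),atz(c,m["position"],z).round(3))
for n,c in cs.items(): print(n,-np.array(c["R"]).T@c["t"])
E
```

```text
{'time': 0.0, 'q': array([-6.88698540e+01,  5.01072268e+00,  1.00343195e+01,  9.50986321e+01,
        1.48413999e-04,  8.99974576e+01]), 'qd': array([ 0.07381283, -0.0933576 ,  0.01179387,  0.00263827, -0.07227804,
        0.01335289]), 'joint_efforts': array([-2.70985238e-04, -5.20385778e+01,  4.64803147e+01,  1.61796261e-02,
        1.46767234e-04,  6.14458031e-06]), 'ee_pos': array([ 0.19818822, -0.51281122,  0.23058548]), 'tcp_rot': array([-1.79924965e+02, -1.51743426e-04,  2.11326882e+01]), 'wrist_force': array([ 0.28832049,  0.33901549, -0.32770784]), 'torque': array([ 0.02272099, -0.02219387, -0.0500899 ]), 'grasp_force': 0.0, 'opening': 0.08553093814458017}
extractor_front scene 0.76 [212. 265.] [ 0.71  -0.065  0.   ]
extractor_front side 0.68 [287. 244.] [ 0.717 -0.063 -0.   ]
pull_hole scene 0.9 [219. 253.] [ 0.692 -0.059  0.034]
pull_hole side 0.95 [297. 231.] [ 0.697 -0.083  0.034]
hook_grip scene 0.62 [443. 367.] [0.45  0.373 0.066]
hook_grip side 0.66 [292. 322.] [0.443 0.372 0.066]
hook_tip scene 0.72 [418. 400.] [0.504 0.388 0.022]
hook_tip side 0.63 [256. 339.] [0.51  0.394 0.022]
rest_seat scene 0.91 [490. 308.] [0.305 0.316 0.066]
rest_seat scene 0.73 [445. 364.] [0.442 0.37  0.066]
rest_seat scene 0.61 [270. 308.] [0.659 0.131 0.066]
rest_seat side 0.9 [377. 338.] [0.281 0.351 0.066]
rest_seat side 0.65 [273. 256.] [0.629 0.144 0.066]
filter_grip side 0.62 [276. 222.] [ 0.755 -0.069  0.054]
parts_tray_in scene 0.6 [325. 386.] [0.627 0.285 0.004]
parts_tray_in side 0.83 [236. 311.] [0.625 0.301 0.004]
bolt_m16 scene 0.7 [223. 182.] [ 0.601 -0.282  0.   ]
bolt_m16 scene 0.67 [325. 387.] [0.627 0.286 0.   ]
bolt_m16 side 0.47 [357. 228.] [ 0.593 -0.251  0.   ]
scene [0.82476219 0.67585923 0.94556379]
side [-0.03743273  1.15534836  0.62522548]
```

View pics/scene1.png

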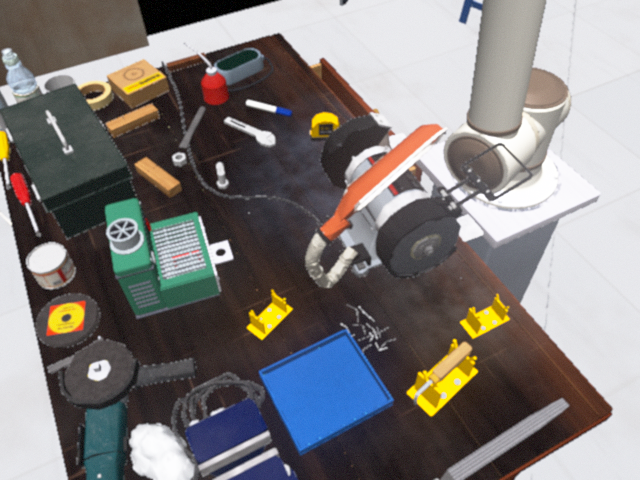

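View pics/side1.png

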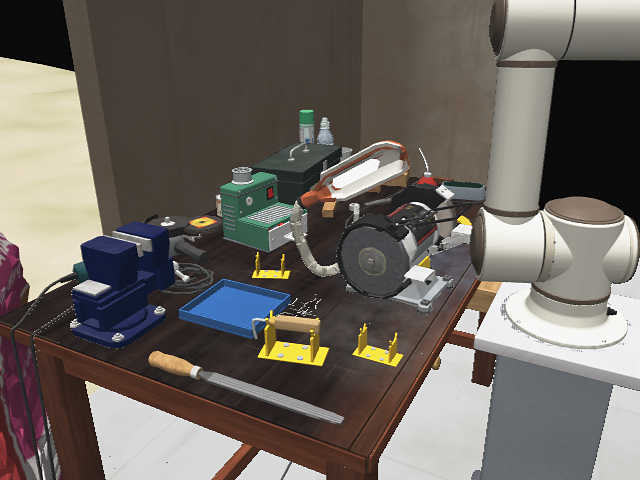

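The scene shows the extractor at (215,250), the hook on its (largest) rest at (445,375), the blue tray at (325,390), the bolt at (221,178), and a grinder with hose at (370,220). Next I'll measure the obstacle and the yaw angles.

```bash
python3 - <<'E'
from h import *
cs={n:cam(n) for n in("scene","side")}
a=cv2.resize(cs["scene"]["pixels"][150:330,90:330],(800,600),interpolation=3)[:,:,::-1]
cv2.imwrite("pics/cr1.png",a)
s,d=cs["scene"],cs["side"]
for nm,p,q in[("hosebend",(320,283),(325,273)),("hosetop",(316,245),(298,208)),("lampend",(440,128),(405,147)),("wheel L bottom",(405,272),(372,297)),("wheel top",(425,200),(372,222)),("footcorner",(365,270),(372,297)),("bolt top",(220,165),(354,206))]:
    print(nm,tri(s,p,d,q).round(3),atz(s,p,0).round(3),atz(d,q,0).round(3))
for k in("hook_grip","hook_tip","pull_hole","extractor_front"):
    p=[finder.mark_of(n,k)[0]["position"] for n in("scene","side")]
    print(k,tri(s,p[0],d,p[1]).round(3))
for n,c in cs.items():
  for k in("parts_tray_in","extractor_front","rest_seat"):
    for o in finder.outline_of(n,k)[:3]:
        m=np.array(o["pixels"]).astype(np.uint8)
        h=cv2.convexHull(np.argwhere(m)[:,::-1].astype(np.int32)); ap=cv2.approxPolyDP(h,4,True)[:,0]
        print(n,k,round(o["conf"],2),np.round(o["extent"]),[ (tuple(map(int,x)),tuple(map(float,atz(c,x,.022 if k[0]=='p' else 0)[:2].round(3)))) for x in ap])
E
```

```text
hosebend [0.531 0.083 0.013] [0.532 0.082 0.   ] [ 0.543  0.048 -0.   ]
hosetop [0.563 0.132 0.194] [ 0.495 -0.01   0.   ] [ 0.832 -0.323  0.   ]
lampend [0.329 0.121 0.351] [ 0.04  -0.202  0.   ] [ 0.799 -1.213  0.   ]
wheel L bottom [0.376 0.151 0.025] [0.366 0.139 0.   ] [0.393 0.108 0.   ]
wheel top [0.367 0.159 0.214] [ 0.216 -0.01   0.   ] [ 0.574 -0.315  0.   ]
footcorner [ 0.416  0.069 -0.031] [0.436 0.096 0.   ] [0.393 0.108 0.   ]
bolt top [ 0.606 -0.265  0.065] [ 0.587 -0.341  0.   ] [ 0.68  -0.418  0.   ]
hook_grip [0.448 0.369 0.062]
hook_tip [0.512 0.39  0.022]
pull_hole [ 0.696 -0.057  0.038]
extractor_front [ 0.716 -0.062  0.001]
scene parts_tray_in 0.94 [326. 391. 130. 126.] [((391, 403), (0.547, 0.372)), ((299, 454), (0.722, 0.376)), ((259, 372), (0.722, 0.215)), ((346, 330), (0.545, 0.213))]
scene extractor_front 0.84 [171. 260. 128. 119.] [((219, 294), (0.723, 0.011)), ((137, 317), (0.884, -0.014)), ((113, 271), (0.898, -0.146)), ((105, 208), (0.869, -0.332)), ((134, 199), (0.803, -0.328)), ((194, 213), (0.695, -0.221)), ((230, 252), (0.664, -0.079))]
scene rest_s
[... 1072 characters left out ...]
 [262. 210.  87.  84.] [((306, 234), (0.704, -0.147)), ((269, 253), (0.728, 0.01)), ((224, 239), (0.891, -0.013)), ((219, 192), (1.156, -0.341)), ((232, 169), (1.283, -0.592)), ((275, 175), (1.09, -0.597)), ((306, 210), (0.8, -0.318))]
side extractor_front 0.38 [357. 214.   2.  17.] [((353, 220), (0.631, -0.305)), ((357, 204), (0.679, -0.44))]
side rest_seat 0.88 [377. 347.  48.  41.] [((394, 366), (0.255, 0.328)), ((353, 354), (0.338, 0.327)), ((364, 325), (0.361, 0.224)), ((396, 334), (0.29, 0.226)), ((400, 357), (0.255, 0.297))]
side rest_seat 0.59 [272. 265.  32.  26.] [((287, 277), (0.614, 0.108)), ((253, 277), (0.688, 0.145)), ((257, 256), (0.746, 0.04)), ((283, 254), (0.692, -0.001))]
```

View pics/cr1.png

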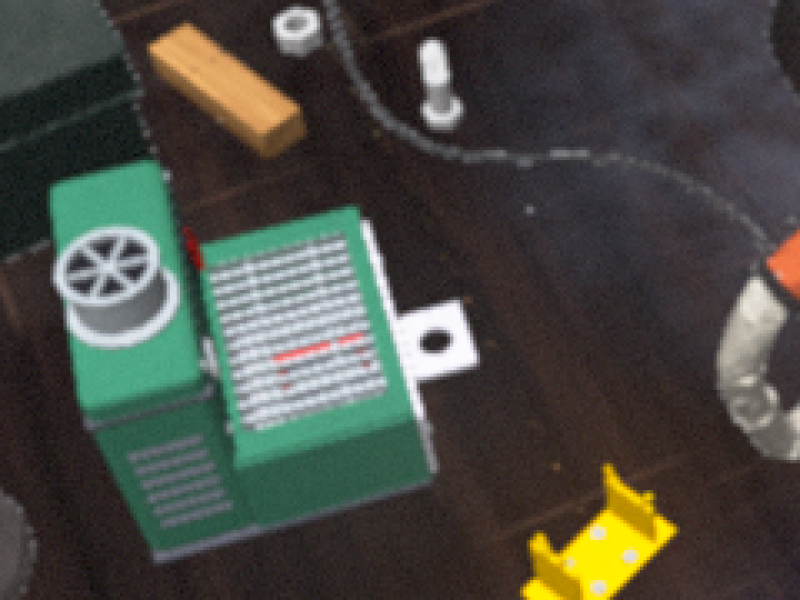

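```bash
cat >> h.py <<'E'
def go(x,y,z,yaw,R=None):
    "tool-frame shift (mm) and turn (deg rotvec) to a tool-down pose, from measured pose"
    s=bot.get_obs(); R0=Ro.from_euler('xyz',s["tcp_rot"],degrees=True)
    R1=Ro.from_euler('xyz',[180,0,yaw],degrees=True)
    d=R0.inv().apply(np.array([x,y,z])-s["ee_pos"])*1000
    print("t",round(s["time"],2),"pos",s["ee_pos"].round(4),"rpy",s["tcp_rot"].round(2),"q1,6",s["q"][[0,5]].round(1),"shift",d.round(1),"turn",(R0.inv()*R1).as_rotvec(degrees=True).round(1))
E
python3 -m inch '[[[100,0,0,-55,0,0,0],[100,0,0,-55,0,0,0],[100,0,0,-55,0,0,0],[100,0,0,-55,0,0,0],[100,36,-48,0,0,0,0],[100,36,-48,0,0,0,0],[100,36,-48,0,0,0,0],[100,36,-48,0,0,0,0]]]'
python3 - <<'E'
from h import *
go(.446,.372,.22,17); go(.446,.372,.22,-163)
print(bot.get_obs()["q"])
E
```

```text
time: 2.7
ee_pos: [0.2638, -0.2812, 0.4417]
tcp_rot: [180.0, -0.0, 21.1]
wrist_force: [1.4, 0.1, 0.8]
opening: 0.0853
grasp_force: 0.0
t 2.7 pos [ 0.2638 -0.2812  0.4417] rpy [ 1.7998e+02 -2.0000e-02  2.1090e+01] q1,6 [-46.8 112.1] shift [ 405.  -543.9  221.6] turn [ 0.  -0.   4.1]
t 2.7 pos [ 0.2638 -0.2812  0.4417] rpy [ 1.7998e+02 -2.0000e-02  2.1090e+01] q1,6 [-46.8 112.1] shift [ 405.  -543.9  221.6] turn [   0.     0.  -175.9]
[-4.68367757e+01 -6.02455709e+00  2.43113364e+01  1.20315263e+02
  1.00417600e-02  1.12069989e+02]
```

```bash
cat >> h.py <<'E'
def plan(x,y,z,turn,n,zl=None):
    "n equal rows, straight line, total turn about tool z"
    s=bot.get_obs(); R=Ro.from_euler('xyz',s["tcp_rot"],degrees=True)
    d=(np.array([x,y,z])-s["ee_pos"])*1000/n
    print(" ".join(str((R*Ro.from_rotvec([0,0,turn*i/n],degrees=True)).inv().apply(d).round().astype(int).tolist()) for i in range(n)),"turn",round(turn/n,1))
E
python3 - <<'E'
from h import *
plan(.446,.372,.26,-176,17)
E
```

```text
[24, -32, 11] [29, -27, 11] [34, -22, 11] [37, -15, 11] [39, -8, 11] [40, -1, 11] [39, 6, 11] [38, 13, 11] [35, 20, 11] [31, 26, 11] [26, 31, 11] [20, 35, 11] [13, 38, 11] [6, 39, 11] [-1, 40, 11] [-8, 39, 11] [-15, 37, 11] turn -10.4
```

```bash
python3 -m inch '[[[100,24,-32,0,0,0,-10.4],[100,29,-27,0,0,0,-10.4],[100,34,-22,0,0,0,-10.4],[100,37,-15,0,0,0,-10.4],[100,39,-8,0,0,0,-10.4],[100,40,-1,0,0,0,-10.4],[100,39,6,0,0,0,-10.4],[100,38,13,0,0,0,-10.4]]]' | grep -E 'time|force'
python3 -m inch '[[[100,35,20,0,0,0,-10.4],[100,31,26,0,0,0,-10.4],[100,26,31,0,0,0,-10.4],[100,20,35,5,0,0,-10.4],[100,13,38,25,0,0,-10.4],[100,6,39,35,0,0,-10.4],[100,-1,40,40,0,0,-10.4],[100,-8,39,40,0,0,-10.4]]]'
python3 - <<'E'
from h import *
go(.446,.372,.20,-163)
c=cam("wrist","w1.png")
for k,z in dict(hook_grip=.066,hook_tip=.022,rest_seat=.066,parts_tray_in=.004).items():
    for m in finder.mark_of("wrist",k)[:3]: print(k,round(m["conf"],2),np.round(m["position"]),atz(c,m["position"],z).round(4))
E
```

```text
time: 3.7
wrist_force: [1.0, -1.1, -0.1]
grasp_force: 0.0
time: 4.7
ee_pos: [0.4315, 0.3365, 0.2955]
tcp_rot: [180.0, 0.0, -172.1]
wrist_force: [0.3, 0.2, 0.2]
opening: 0.0854
grasp_force: 0.0
t 4.7 pos [0.4315 0.3365 0.2955] rpy [ 1.7999e+02  3.0000e-02 -1.7212e+02] q1,6 [38.  30.1] shift [-19.2  33.1  95.5] turn [ 0.   0.  -9.1]
hook_grip 0.62 [357. 213.] [0.4466 0.3722 0.066 ]
hook_tip 0.87 [360. 259.] [0.5145 0.3919 0.022 ]
hook_tip 0.49 [360. 209.] [0.4526 0.3805 0.022 ]
rest_seat 0.88 [315.  60.] [0.2974 0.3082 0.066 ]
rest_seat 0.81 [359. 209.] [0.4411 0.374  0.066 ]
rest_seat 0.75 [142. 333.] [0.6416 0.1228 0.066 ]
parts_tray_in 0.79 [273. 325.] [0.635  0.2918 0.004 ]
```

View pics/w1.png

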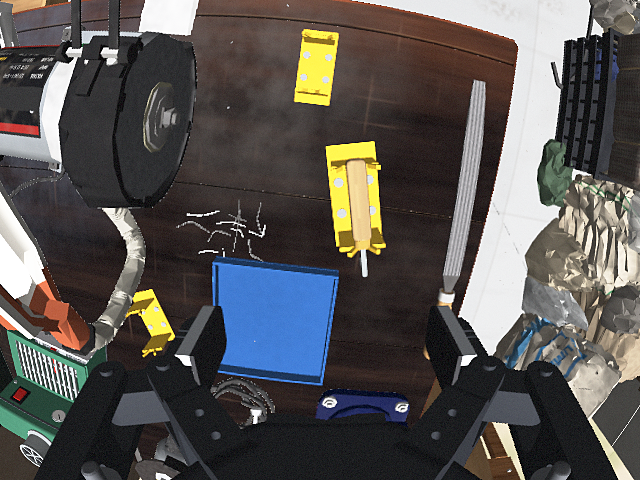

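The wrist view shows the hook on the large rest with its handle from (356,165) to (361,240) and the rod end at (364,270). I'll fit its axis next.

```bash
python3 - <<'E'
from h import *
c=cam("wrist")
im=c["pixels"][140:280,320:390]; hsv=cv2.cvtColor(im,cv2.COLOR_RGB2HSV)
m=((hsv[...,0]>8)&(hsv[...,0]<22)&(hsv[...,1]>60)&(hsv[...,2]>120)).astype(np.uint8)
m=cv2.morphologyEx(m,cv2.MORPH_OPEN,np.ones((3,3)))
n,l,st,ce=cv2.connectedComponentsWithStats(m);i=1+st[1:,4].argmax();print(st[i])
P=np.argwhere(l==i)[:,::-1]+[320,140]
W=np.array([atz(c,p,.078)[:2] for p in P]).astype(np.float32)
r=cv2.minAreaRect(W*1000);print(r, cv2.boxPoints(r).round(0).tolist())
v=cv2.fitLine(W,cv2.DIST_HUBER,0,.01,.01).ravel();print(v,np.degrees(np.arctan2(v[1],v[0])))
print(atz(c,(364,272),.063),atz(c,(364,258),.066))
E
```

```text
[  29   20   25   88 1299]
((433.9532165527344, 371.5517272949219), (90.691162109375, 20.61156463623047), 14.519477844238281) [[387.0, 370.0], [393.0, 350.0], [480.0, 373.0], [475.0, 393.0]]
[0.9806627  0.19570546 0.44254214 0.37482658] 11.285936
[0.51359242 0.38996148 0.063     ] [0.49571504 0.38662494 0.066     ]
```

```bash
python3 - <<'E'
from h import *
go(.446,.374,.047,-166)
E
```

```text
t 5.0 pos [0.4315 0.3347 0.2982] rpy [ 1.7996e+02  9.0000e-02 -1.7256e+02] q1,6 [37.8 30.4] shift [-19.1  36.9 251.3] turn [ 0.   0.1 -6.6]
```

```bash
python3 -m inch '[[[100,-19,37,40,0,0,0],[100,0,0,50,0,0,-6.5],[100,0,0,50,0,0,0],[100,0,0,50,0,0,0],[100,0,0,0,0,0,0]]]' 40 | head -3
python3 - <<'E'
from h import *
go(.446,.374,.047,-166)
c=cam("wrist","w2.png")
for k,z in dict(hook_grip=.066,hook_tip=.022,rest_seat=.066).items():
    for m in finder.mark_of("wrist",k)[:1]: print(k,round(m["conf"],2),np.round(m["position"]),atz(c,m["position"],z).round(4))
E
```

```text
time: 5.62
ee_pos: [0.4444, 0.3726, 0.1048]
tcp_rot: [-179.9, -0.2, -166.1]
t 5.62 pos [0.4444 0.3726 0.1048] rpy [-179.88   -0.23 -166.07] q1,6 [40. 26.] shift [-2.2  1.1 57.8] turn [-0.1 -0.2 -0.1]
hook_grip 0.66 [327. 273.] [0.4442 0.3743 0.066 ]
```

View pics/w2.png

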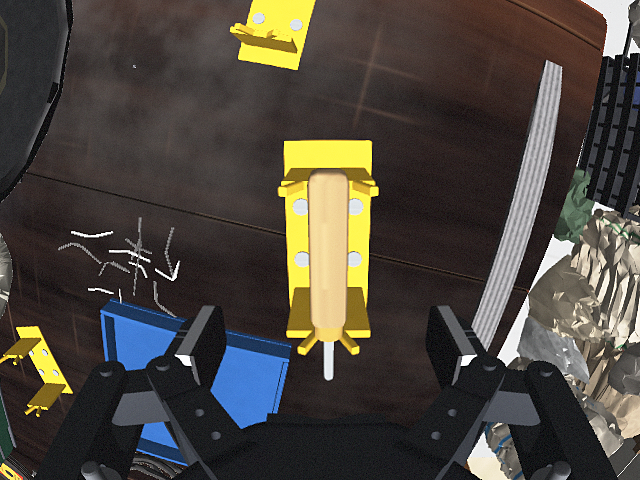

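The handle is vertical in the picture and centred between the fingers (column 328), so the alignment is good. Descending and gripping.

```bash
python3 -m inch '[[[100,-2,1,30,0,0,0],[100,0,0,28,0,0,0],[20,0,0,0,0,0,0],[15,0,0,0,0,0,0],[15,0,0,0,0,0,0],[15,0,0,0,0,0,0]]]' 40
python3 - <<'E'
from h import *
go(.446,.374,.047,-166)
E
```

```text
time: 6.58
ee_pos: [0.4477, 0.3763, 0.0502]
tcp_rot: [179.9, 0.1, -166.0]
wrist_force: [0.4, -1.4, 6.0]
opening: 0.0194
grasp_force: 41.9
t 6.58 pos [0.4477 0.3763 0.0502] rpy [ 1.7994e+02  1.1000e-01 -1.6596e+02] q1,6 [40. 26.] shift [ 2.2 -1.9  3.2] turn [0.1 0.1 0. ]
```

```bash
python3 -m inch '[[[15,0,0,-20,0,0,0],[15,0,0,-40,0,0,0],[15,0,0,-60,0,0,0],[15,0,0,-60,0,0,0],[15,0,0,-60,0,0,0],[15,0,0,-60,0,0,0],[15,0,0,-60,0,0,0],[15,0,0,0,0,0,0]]]'
python3 -m inch '[[[15,-7,-60,0,0,0,0],[15,-7,-60,0,0,0,0],[15,-7,-60,0,0,0,0],[15,-7,-60,0,0,0,0],[15,-7,-60,0,0,0,0],[15,-7,-60,0,0,0,0],[15,-7,-60,0,0,0,0],[15,-7,-60,0,0,0,0]]]'
python3 - <<'E'
from h import *
go(.62,-.088,.15,-166)
c=cam("wrist","w3.png");s=cam("scene","s3.png");d=cam("side")
for k,z in dict(pull_hole=.034,extractor_front=0,bolt_m16=0).items():
  for n,cc in (("wrist",c),("scene",s),("side",d)):
    for m in finder.mark_of(n,k)[:1]: print(k,n,round(m["conf"],2),np.round(m["position"]),atz(cc,m["position"],z).round(4))
E
```

```text
time: 7.58
ee_pos: [0.4483, 0.3768, 0.4064]
tcp_rot: [179.8, 0.5, -166.0]
wrist_force: [-0.4, 1.0, -2.0]
opening: 0.0194
grasp_force: 41.1
time: 8.57
ee_pos: [0.6185, -0.0777, 0.4004]
tcp_rot: [180.0, -0.1, -166.0]
wrist_force: [0.7, -0.0, -0.4]
opening: 0.0193
grasp_force: 41.0
t 8.57 pos [ 0.6185 -0.0777  0.4004] rpy [ 1.7997e+02 -6.0000e-02 -1.6597e+02] q1,6 [ -7.2 -21.2] shift [  0.8 -10.5 250.4] turn [ 0.  -0.1  0. ]
pull_hole scene 0.69 [218. 253.] [ 0.6929 -0.0619  0.034 ]
pull_hole side 0.93 [295. 233.] [ 0.6964 -0.0707  0.034 ]
extractor_front scene 0.87 [209. 265.] [ 0.7152 -0.0665  0.    ]
extractor_front side 0.79 [286. 242.] [ 0.725 -0.069  0.   ]
bolt_m16 wrist 0.84 [202. 132.] [ 0.6029 -0.2712  0.    ]
bolt_m16 scene 0.72 [225. 183.] [ 0.5989 -0.2777  0.    ]
bolt_m16 side 0.46 [355. 226.] [ 0.6034 -0.2603  0.    ]
```

View pics/w3.png

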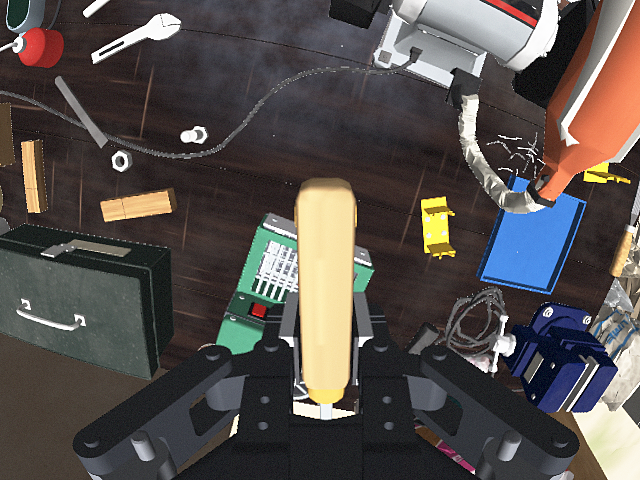

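The wrist view has the gripped handle hiding the tab. The bolt (195,133), lamp (550,190) and grinder all stay clear. I'll refine the hole centre from the fixed cameras.

```bash
python3 - <<'E'
from h import *
s=cam("scene");d=cam("side");P=[]
for n,c,(u,v) in(("scene",s,(220,252)),("side",d,(296,232))):
    g=cv2.cvtColor(c["pixels"],cv2.COLOR_RGB2GRAY)[v-14:v+15,u-18:u+19]
    if n=="side": print(g[4:26,4:34])
    b=(g>150).astype(np.uint8)
    cn,hi=cv2.findContours(b,cv2.RETR_CCOMP,cv2.CHAIN_APPROX_NONE)
    for k,x in enumerate(cn):
        if hi[0][k][3]>=0 and len(x)>6:
            M=x[:,0].mean(0)+[u-18,v-14]; print(n,M,len(x),atz(c,M,.034).round(4), cv2.boundingRect(x))
for n in("scene","side"):
    for m in finder.mark_of(n,"hook_tip")[:2]: print(n,m)
E
```

```text
scene [220.24 251.88] 25 [ 0.6876 -0.0612  0.034 ] (13, 10, 11, 9)
[[ 70  51  70  67 178 245 255 151 100  99 100 101 107 113 175 232 167 101
  146 137 133 132 133 163 145  62  44  50  50  51]
 [121  93 177 255 255 141 128 132 134 230 209 203 150 139 137 143 148 186
  153 134 133 132 182 123 136  61  46  50  50  49]
 [186 255 252 138 127 129 131 132 112 107 195 184 140 155 151 179 183 184
  165 138 135 133 164 117 136  61  46  50  48  46]
 [229 119 126 127 130 131 133 136 100 105 105 120 132 134 135 150 118 132
  121 133 136 134 126  94 135  61  47  48  44  44]
 [124 129 129 130 132 133 136 137 101 108 108 113 128 131 128 120 120 123
  128 100 129 134 133 134 139  59  43  44  44  44]
 [129 130 132 134 134 134 136 137  90 105 108 111 124 128 133 121 122 125
  128 113 132 133 133 134 137  79  46  43  43  41]
 [131 133 134 134 135 136 134 134 135 111 108 108 121 126 131 125 123 125
  129 120 132 133 133 133 136  77  43  40  42  41]
 [134 133 134 134 134 133 131 133 136 108 105 105 119 130 131 127 122 124
  131 133 134 132 131 131 136  77  43  39  41  39]
 [134 133 133 132 131 131 132 133
[... 1114 characters left out ...]
137 146 155 168 169 198 253 138  95 124 126 124 125
  133 184 165 191 188 119  49  37  38  37  38  36]
 [133 132 133 131 132 133 136 139 107  84 132 174  93  94 121 123 126 127
  130 133 210 203 220 147  56  34  35  36  37  36]
 [133 131 131 136 138 142 112  60  43  36  38  40  69  93 121 125 125 125
  115 162 165 236 204 141 108  50  35  37  36  39]
 [132 135 138 141 113  64  45  36  41  43  44  43  43  70 112 110 115 107
  129 120 141 138 139 125 124  57  33  37  37  40]
 [138 141 128  71  46  35  38  40  44  43  45  46  46  39 117 151 159 192
  179 142 138 138 140 127 105  47  35  38  40  40]]
scene {'position': [194.9, 117.2], 'conf': 0.63}
side {'position': [295.2, 106.9], 'conf': 0.79}
```

```bash
python3 -m inch '[[[15,-1,-5,50,0,0,0],[15,0,0,60,0,0,0],[15,0,0,60,0,0,0],[15,0,0,60,0,0,0],[15,0,0,50,0,0,0],[15,0,0,30,0,0,0],[15,0,0,0,0,0,0]]]'
python3 - <<'E'
from h import *
go(.621,-.082,.085,-166)
s=cam("scene");d=cam("side")
m=[]
for n,c in(("scene",s),("side",d)):
  for k in("hook_tip","pull_hole","hook_grip"):
    for x in finder.mark_of(n,k)[:1]:print(n,k,x)
a=cv2.resize(s["pixels"][195:285,170:290],(600,450),interpolation=3)
b=cv2.resize(d["pixels"][175:265,250:290+80],(600,450),interpolation=3)
cv2.imwrite("pics/cr2.png",cv2.resize(np.hstack([a,b]),(800,300))[:,:,::-1])
E
```

```text
time: 10.25
ee_pos: [0.6194, -0.0798, 0.0955]
tcp_rot: [179.9, -0.3, -166.0]
wrist_force: [-0.8, -0.4, -0.3]
opening: 0.0195
grasp_force: 41.0
t 10.25 pos [ 0.6194 -0.0798  0.0955] rpy [ 179.9    -0.25 -165.97] q1,6 [ -7.3 -21.4] shift [-1.  -2.5 10.5] turn [ 0.1 -0.3  0. ]
scene hook_tip {'position': [219.6, 237.5], 'conf': 0.85}
scene pull_hole {'position': [218.8, 251.2], 'conf': 0.71}
scene hook_grip {'position': [244.6, 207.3], 'conf': 0.73}
side pull_hole {'position': [292.0, 235.0], 'conf': 0.91}
side hook_grip {'position': [321.0, 210.7], 'conf': 0.55}
```

View pics/cr2.png

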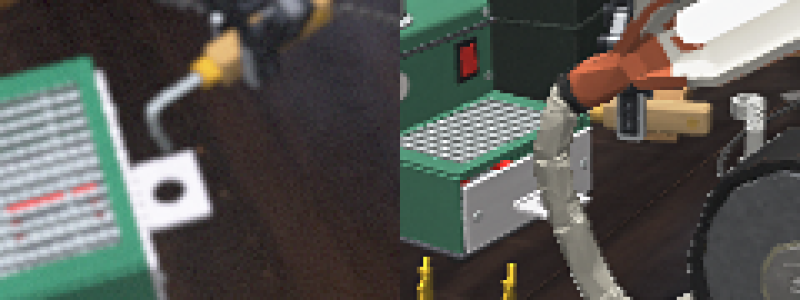

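Left half: the tip is at scene (219.5,239) and the hole at (221,252). The side view of the hole is blocked by the hose. I'll compute the relative offset.

```bash
python3 - <<'E'
from h import *
s=cam("scene")
for z in(.066,.0685,.071): print(z,atz(s,(219.5,239),z).round(4))
print(atz(s,(220.6,252.1),.033).round(4))
go(.62,-.08,.085,-166)
E
```

```text
0.066 [ 0.6819 -0.067   0.066 ]
0.0685 [ 0.6823 -0.0649  0.0685]
0.071 [ 0.6827 -0.0628  0.071 ]
[ 0.687  -0.0612  0.033 ]
t 10.7 pos [ 0.6214 -0.0801  0.0989] rpy [-1.7997e+02  6.0000e-02 -1.6597e+02] q1,6 [ -7.3 -21.4] shift [ 1.3  0.4 13.9] turn [-0.   0.1  0. ]
```

```bash
python3 -m inch '[[[15,-4,1,13,0,0,0],[15,0,0,12,0,0,0],[15,0,0,0,0,0,0]]]'
python3 - <<'E'
from h import *
s=cam("scene")
for k in("hook_tip","pull_hole"): print(k,finder.mark_of("scene",k)[:1])
z=[bot.get_obs()["ee_pos"]];print(z)
a=cv2.resize(s["pixels"][215:275,180:260],(800,600),interpolation=3)
cv2.imwrite("pics/cr3.png",a[:,:,::-1])
E
```

```text
time: 11.08
ee_pos: [0.6237, -0.0779, 0.071]
tcp_rot: [179.9, -0.2, -166.0]
wrist_force: [-0.2, 0.6, -0.8]
opening: 0.0191
grasp_force: 41.0
hook_tip [{'position': [220.7, 246.5], 'conf': 0.91}]
pull_hole [{'position': [220.8, 253.3], 'conf': 0.74}]
[array([ 0.62465313, -0.07809268,  0.07314698])]
```

View pics/cr3.png

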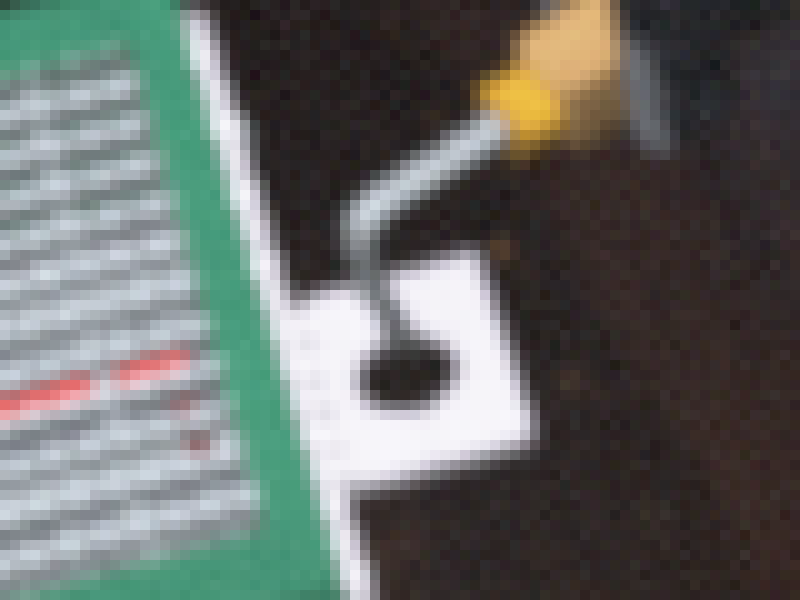

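Tip and hole centre coincide in plan to within about 1 mm. Lowering.

```bash
python3 -m inch '[[[15,0,0,10,0,0,0],[15,0,0,10,0,0,0],[15,0,0,9,0,0,0],[15,0,0,0,0,0,0],[15,0,0,0,0,0,0]]]'
python3 - <<'E'
from h import *
s=cam("scene")
for k in("hook_tip","pull_hole"):
  for n in("scene",): print(k,finder.mark_of(n,k)[:1])
R=Ro.from_euler('xyz',bot.get_obs()["tcp_rot"],degrees=True);a=np.radians(-8.4)
print(R.inv().apply([-np.cos(a),-np.sin(a),0]))
E
```

```text
time: 11.85
ee_pos: [0.6247, -0.0781, 0.0442]
tcp_rot: [-180.0, 0.0, -166.0]
wrist_force: [-0.8, -0.8, -0.5]
opening: 0.0194
grasp_force: 41.0
hook_tip [{'position': [220.0, 253.6], 'conf': 0.51}]
pull_hole [{'position': [217.7, 253.0], 'conf': 0.71}]
[ 9.24343874e-01  3.81559794e-01 -7.25218770e-04]
```

```bash
python3 -m inch '[[[15,7,3,0,0,0,0],[15,9,3.8,0,0,0,0],[15,11,4.6,0,0,0,0],[15,11,4.6,0,0,0,0],[15,11,4.6,0,0,0,0],[15,11,4.6,0,0,0,0],[15,11,4.6,0,0,0,0],[15,11,4.6,0,0,0,0]]]'
python3 - <<'E'
from h import *
s=cam("scene","s4.png")
for k in("hook_tip","pull_hole"):
  for n in("scene","side"):
    if n=="side":cam("side")
    print(k,[(x["conf"],atz(s,x["position"],.034)) for x in finder.mark_of(n,k)[:1] if n=="scene"])
print(bot.get_obs()["ee_pos"])
E
```

```text
time: 13.0
ee_pos: [0.536, -0.0646, 0.0442]
tcp_rot: [-180.0, 0.0, -166.0]
wrist_force: [1.6, -4.1, -0.5]
opening: 0.0195
grasp_force: 41.0
hook_tip [(0.67, array([ 0.60419699, -0.03577066,  0.034     ]))]
hook_tip []
pull_hole [(0.77, array([ 0.61388817, -0.05238028,  0.034     ]))]
pull_hole []
[ 0.5368348  -0.06435148  0.04392527]
```

```bash
python3 -m inch '[[[15,8.7,2,0,0,0,0],[15,8.7,2,0,0,0,0],[15,6,1.5,0,0,0,0],[15,0,0,0,0,0,0]]]'
python3 - <<'E'
from h import *
s=cam("scene","s5.png")
for k in("hook_tip","pull_hole"):
    print(k,[(x["conf"],x["position"],atz(s,x["position"],.034)) for x in finder.mark_of("scene",k)[:1]])
a=cv2.resize(s["pixels"][170:305,120:300],(800,600),interpolation=3)
cv2.imwrite("pics/cr4.png",a[:,:,::-1])
E
```

```text
time: 13.85
ee_pos: [0.512, -0.065, 0.0441]
tcp_rot: [-180.0, -0.0, -166.0]
wrist_force: [-0.2, 0.5, -1.5]
opening: 0.0193
grasp_force: 41.0
hook_tip [(0.51, [273.2, 239.4], array([ 0.57814375, -0.04032253,  0.034     ]))]
pull_hole [(0.75, [268.5, 237.8], array([ 0.58502393, -0.04887845,  0.034     ]))]
```

View pics/cr4.png

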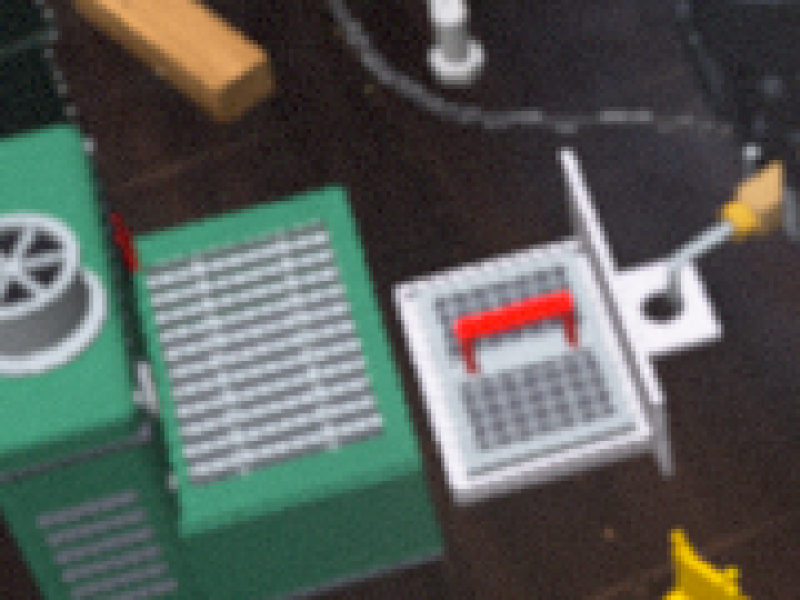

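The tray is about 104 mm out with the tip still in the hole at scene (269,238), and there is no stop force yet. I'll pull a bit more to reach the stop.

```bash
python3 -m inch '[[[15,4,1,0,0,0,0],[15,4,1,0,0,0,0],[15,0,0,0,0,0,0]]]'
python3 - <<'E'
from h import *
s=cam("scene")
g=cv2.cvtColor(s["pixels"],cv2.COLOR_RGB2GRAY)[224:256,252:290]
cn,hi=cv2.findContours((g>150).astype(np.uint8),cv2.RETR_CCOMP,cv2.CHAIN_APPROX_NONE)
for k,x in enumerate(cn):
    if hi[0][k][3]>=0 and len(x)>5:
        M=x[:,0].mean(0)+[252,224]; print(M,len(x),atz(s,M,.034).round(4))
E
```

```text
time: 14.38
ee_pos: [0.5044, -0.0648, 0.0441]
tcp_rot: [180.0, 0.0, -166.0]
wrist_force: [1.6, 0.8, -1.8]
opening: 0.0196
grasp_force: 40.9
[272.3125 236.6875] 32 [ 0.5768 -0.0479  0.034 ]
```

```bash
python3 -m inch '[[[15,3,1,0,0,0,0],[15,0,0,0,0,0,0]]]'; python3 -m inch '[[[15,2,1,0,0,0,0],[15,0,0,0,0,0,0],[15,0,0,0,0,0,0]]]'
```

```text
time: 14.68
ee_pos: [0.5038, -0.0646, 0.0443]
tcp_rot: [-179.9, 0.3, -166.0]
wrist_force: [16.2, 1.4, -9.6]
opening: 0.0195
grasp_force: 40.2
time: 15.05
ee_pos: [0.5033, -0.0642, 0.0444]
tcp_rot: [-179.9, 0.5, -166.0]
wrist_force: [26.0, 2.5, -15.4]
opening: 0.0193
grasp_force: 40.2
```

Hard stop confirmed at 26 N. I'll back off to unload the hook, then lift it out.

```bash
python3 -m inch '[[[15,-5,-2,0,0,0,0],[15,-4,-2,0,0,0,0],[15,0,0,0,0,0,0]]]' | grep -E "pos|wrist"; python3 -m inch '[[[15,0,0,-10,0,0,0],[15,0,0,-20,0,0,0],[15,0,0,-40,0,0,0],[15,0,0,-60,0,0,0],[15,0,0,-60,0,0,0],[15,0,0,-60,0,0,0],[15,0,0,-60,0,0,0],[15,0,0,-55,0,0,0]]]'
python3 - <<'E'
from h import *
s=cam("scene");d=cam("side")
print([atz(s,x["position"],.034) for x in finder.mark_of("scene","pull_hole")[:1]])
for k in("hook_grip","hook_tip"):
    a=finder.mark_of("scene",k)[:1];b=finder.mark_of("side",k)[:1]
    if a and b: print(k,tri(s,a[0]["position"],d,b[0]["position"]))
for k,z in(("filter_grip",.054),):
    for n,c in(("scene",s),("side",d)):
        print(k,n,[(x["conf"],atz(c,x["position"],z)) for x in finder.mark_of(n,k)[:1]])
go(.448,.376,.40,-166)
E
```

```text
ee_pos: [0.5086, -0.066, 0.0438]
wrist_force: [-0.2, 0.7, -0.3]
time: 16.42
ee_pos: [0.5078, -0.0658, 0.4122]
tcp_rot: [-180.0, 0.1, -166.0]
wrist_force: [1.2, 0.0, -0.7]
opening: 0.019
grasp_force: 42.2
[array([ 0.5818182 , -0.04533361,  0.034     ])]
hook_grip [ 0.50780821 -0.06916757  0.42992279]
hook_tip [ 0.57352969 -0.05287074  0.3858354 ]
filter_grip scene [(0.69, array([ 0.64817016, -0.05160986,  0.054     ]))]
filter_grip side [(0.56, array([ 0.64465209, -0.05865814,  0.054     ]))]
t 16.88 pos [ 0.5084 -0.0659  0.4079] rpy [ 1.7995e+02 -1.2000e-01 -1.6597e+02] q1,6 [ -7.4 -21.4] shift [-48.5 443.3   8.2] turn [ 0.  -0.1  0. ]
```

```bash
python3 -m inch '[[[15,-6,55,0,0,0,0],[15,-6,55,0,0,0,0],[15,-6,55,0,0,0,0],[15,-6,55,0,0,0,0],[15,-6,55,0,0,0,0],[15,-6,55,0,0,0,0],[15,-6,55,0,0,0,0],[15,-6,58,0,0,0,0]]]' | head -2; python3 -m inch '[[[15,0,0,60,0,0,0],[15,0,0,60,0,0,0],[15,0,0,60,0,0,0],[15,0,0,60,0,0,0],[15,0,0,40,0,0,0],[15,0,0,20,0,0,0],[15,0,0,0,0,0,0],[15,0,0,0,0,0,0]]]'
python3 - <<'E'
from h import *
go(.448,.376,.05,-166)
s=cam("scene");d=cam("side")
for k in("hook_grip","hook_tip"):
    a=finder.mark_of("scene",k)[:1];b=finder.mark_of("side",k)[:1]
    if a and b: print(k,tri(s,a[0]["position"],d,b[0]["position"]))
a=cv2.resize(s["pixels"][300:435,380:500],(530,600),interpolation=3)
b=cv2.resize(d["pixels"][270:375,240:345],(600,600),interpolation=3)
cv2.imwrite("pics/cr5.png",cv2.resize(np.hstack([a,b]),(800,425))[:,:,::-1])
E
```

```text
time: 17.88
ee_pos: [0.4472, 0.3769, 0.4085]
time: 18.88
ee_pos: [0.4487, 0.3761, 0.1188]
tcp_rot: [180.0, 0.0, -166.0]
wrist_force: [0.1, 0.7, 0.4]
opening: 0.0194
grasp_force: 42.2
t 18.88 pos [0.4487 0.3761 0.1188] rpy [ 1.7998e+02  3.0000e-02 -1.6597e+02] q1,6 [40.  25.9] shift [ 0.7  0.  68.8] turn [0. 0. 0.]
hook_grip [0.44260415 0.3738473  0.13196247]
hook_tip [0.51340575 0.38856722 0.09098895]
```

View pics/cr5.png

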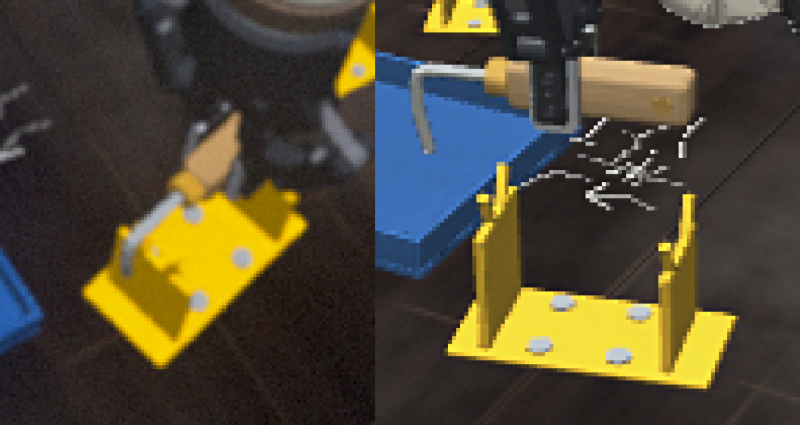

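The hook is level above its rest and lined up with both notches. Lowering.

```bash
python3 -m inch '[[[15,0,0,25,0,0,0],[15,0,0,20,0,0,0],[15,0,0,12,0,0,0],[15,0,0,6,0,0,0],[15,0,0,0,0,0,0]]]' ; python3 -m inch '[[[15,0,0,3,0,0,0],[15,0,0,0,0,0,0]]]'
```

```text
time: 19.8
ee_pos: [0.4487, 0.3761, 0.0552]
tcp_rot: [180.0, 0.0, -166.0]
wrist_force: [-0.4, -0.8, -1.2]
opening: 0.0192
grasp_force: 42.2
time: 20.05
ee_pos: [0.4487, 0.3761, 0.0522]
tcp_rot: [180.0, 0.0, -166.0]
wrist_force: [0.0, 0.1, -1.5]
opening: 0.019
grasp_force: 42.2
```

```bash
python3 -m inch '[[[15,0,0,2,0,0,0],[15,0,0,0,0,0,0]]]'|grep -E "pos|wrist" ; python3 -m inch '[[[15,0,0,1.5,0,0,0],[15,0,0,0,0,0,0]]]'|grep -E "pos|wrist"
```

```text
ee_pos: [0.4488, 0.3762, 0.0503]
wrist_force: [-0.5, 0.9, 1.0]
ee_pos: [0.4489, 0.3763, 0.0502]
wrist_force: [-2.8, -3.4, 10.4]
```

```bash
python3 -m inch '[[[50,0,0,0,0,0,0],[60,0,0,0,0,0,0],[100,0,0,0,0,0,0],[100,0,0,-15,0,0,0],[100,0,0,-35,0,0,0],[100,0,0,-60,0,0,0],[100,0,0,-60,0,0,0],[100,0,0,-60,0,0,0]]]'
python3 - <<'E'
from h import *
s=cam("scene");d=cam("side")
for k in("hook_grip","hook_tip"):
    a=finder.mark_of("scene",k)[:1];b=finder.mark_of("side",k)[:1]
    if a and b: print(k,tri(s,a[0]["position"],d,b[0]["position"]))
plan(.64,-.055,.41,22.4,9)
E
```

```text
time: 21.55
ee_pos: [0.4482, 0.3757, 0.2817]
tcp_rot: [180.0, 0.1, -166.0]
wrist_force: [0.8, 1.1, 0.4]
opening: 0.0854
grasp_force: 0.0
hook_grip [0.44599417 0.37623095 0.06599572]
hook_tip [0.51288816 0.39066758 0.02060504]
[-9, -52, -15] [-11, -51, -15] [-13, -51, -15] [-16, -50, -15] [-18, -49, -15] [-20, -48, -15] [-22, -48, -15] [-24, -47, -15] [-26, -45, -15] turn 2.5
```

```bash
python3 -m inch '[[[100,0,0,-60,0,0,0],[100,0,0,-60,0,0,0],[100,-9,-52,0,0,0,2.5],[100,-11,-51,0,0,0,2.5],[100,-13,-51,0,0,0,2.5],[100,-16,-50,0,0,0,2.5],[100,-18,-49,0,0,0,2.5],[100,-20,-48,0,0,0,2.5]]]' | head -2; python3 -m inch '[[[100,-22,-48,0,0,0,2.5],[100,-24,-47,0,0,0,2.5],[100,-26,-45,20,0,0,2.4],[100,0,0,50,0,0,0],[100,0,0,50,0,0,0],[100,0,0,50,0,0,0],[100,0,0,0,0,0,0],[100,0,0,0,0,0,0]]]'
python3 - <<'E'
from h import *
c=cam("wrist");s=cam("scene")
for n,c in(("wrist",c),("scene",s)):
    print([(x["conf"],atz(c,x["position"],.054)) for x in finder.mark_of(n,"filter_grip")[:1]])
    h=cv2.cvtColor(c["pixels"],cv2.COLOR_RGB2HSV)
    m=(((h[...,0]<6)|(h[...,0]>174))&(h[...,1]>170)&(h[...,2]>100)).astype(np.uint8)
    k,l,st,ce=cv2.connectedComponentsWithStats(m)
    for i in range(1,k):
        W=np.array([atz(c,p[::-1],.058)[:2] for p in np.argwhere(l==i)],np.float32)
        if st[i,4]>25 and abs(W.mean(0)-[.646,-.055]).max()<.05:
            print(n,st[i],cv2.minAreaRect(W*1000))
go(.646,-.055,.037,171.6)
E
```

```text
time: 22.85
ee_pos: [0.5766, 0.0874, 0.3924]
time: 23.85
ee_pos: [0.6405, -0.0552, 0.2289]
tcp_rot: [180.0, 0.1, 171.6]
wrist_force: [0.1, -0.4, 0.7]
opening: 0.0851
grasp_force: 0.0
[(0.98, array([ 0.64787892, -0.05456025,  0.054     ]))]
wrist [320 182  10  63 125] ((644.3595581054688, -55.71465301513672), (7.727691173553467, 56.46265411376953), 81.40408325195312)
[(0.88, array([ 0.65210604, -0.05429972,  0.054     ]))]
scene [226 235  26  14 123] ((648.1831665039062, -49.60822296142578), (19.521625518798828, 52.174285888671875), 81.01690673828125)
t 24.05 pos [ 0.6412 -0.0552  0.2292] rpy [179.98   0.22 171.63] q1,6 [-4.9  3.4] shift [ -4.    0.9 192.2] turn [0.  0.2 0. ]
```

```bash
python3 -m inch '[[[100,-4,1,40,0,0,0],[100,0,0,50,0,0,0],[100,0,0,50,0,0,0],[100,0,0,30,0,0,0],[100,0,0,22,0,0,0],[100,0,0,0,0,0,0]]]' | grep -E "pos|wrist"; python3 -m inch '[[[30,0,0,0,0,0,0],[5,0,0,0,0,0,0],[0,0,0,0,0,0,0],[0,0,0,0,0,0,0],[0,0,0,0,0,0,0]]]' 60
```

```text
ee_pos: [0.644, -0.0547, 0.0339]
wrist_force: [0.6, 0.2, -0.3]
time: 25.42
ee_pos: [0.6444, -0.0548, 0.0351]
tcp_rot: [-180.0, 0.0, 171.6]
wrist_force: [-0.5, -0.0, 2.7]
opening: 0.0084
grasp_force: 58.7
```

```bash
python3 -m inch '[[[0,0,0,-8,0,0,0],[0,0,0,-15,0,0,0],[0,0,0,-30,0,0,0],[0,0,0,-50,0,0,0],[0,0,0,-60,0,0,0],[0,0,0,-60,0,0,0],[0,0,0,-50,0,0,0],[0,0,0,0,0,0,0]]]'
python3 - <<'E'
from h import *
s=cam("scene","s6.png");d=cam("side","d6.png")
a=finder.mark_of("scene","filter_grip")[:1];b=finder.mark_of("side","filter_grip")[:1]
print(a and b and tri(s,a[0]["position"],d,b[0]["position"]))
print([atz(s,x["position"],.034) for x in finder.mark_of("scene","pull_hole")[:1]])
print([atz(s,x["position"],.004) for x in finder.mark_of("scene","parts_tray_in")[:1]],[atz(d,x["position"],.004) for x in finder.mark_of("side","parts_tray_in")[:1]])
plan(.627,.293,.30,0,7)
E
```

```text
time: 26.42
ee_pos: [0.6449, -0.0548, 0.3135]
tcp_rot: [180.0, 0.5, 171.6]
wrist_force: [0.4, 0.5, -2.7]
opening: 0.0086
grasp_force: 58.6
[ 0.64501547 -0.05280388  0.32950232]
[array([ 0.589714  , -0.04040924,  0.034     ])]
[array([0.62601072, 0.28506518, 0.004     ])] [array([0.63320437, 0.30080143, 0.004     ])]
[10, 49, 1] [10, 49, 1] [10, 49, 1] [10, 49, 1] [10, 49, 1] [10, 49, 1] [10, 49, 1] turn 0.0
```

```bash
python3 -m inch '[[[0,5,25,0,0,0,0],[0,10,45,0,0,0,0],[0,10,49,0,0,0,0],[0,10,49,0,0,0,0],[0,10,49,0,0,0,0],[0,10,49,0,0,0,0],[0,10,45,0,0,0,0],[0,5,30,0,0,0,0]]]'|head -2; python3 -m inch '[[[0,0,0,30,0,0,0],[0,0,0,50,0,0,0],[0,0,0,50,0,0,0],[0,0,0,50,0,0,0],[0,0,0,20,0,0,0],[0,0,0,0,0,0,0],[0,0,0,0,0,0,0]]]'
python3 - <<'E'
from h import *
go(.627,.293,.028,171.6)
s=cam("scene");d=cam("side")
a=cv2.resize(s["pixels"][290:470,230:410],(600,600),interpolation=3)
b=cv2.resize(d["pixels"][210:360,160:310],(600,600),interpolation=3)
cv2.imwrite("pics/cr6.png",cv2.resize(np.hstack([a,b]),(800,400))[:,:,::-1])
for n,c in(("scene",s),("side",d)):
  for o in finder.outline_of(n,"filter_grip")[:1]: print(o["conf"],o["extent"])
E
```

```text
time: 27.78
ee_pos: [0.6238, 0.2949, 0.3067]
time: 28.65
ee_pos: [0.6249, 0.293, 0.1088]
tcp_rot: [180.0, 0.1, 171.6]
wrist_force: [-0.1, -0.6, -1.3]
opening: 0.0083
grasp_force: 58.6
t 28.65 pos [0.6249 0.293  0.1088] rpy [1.7996e+02 6.0000e-02 1.7163e+02] q1,6 [25.1 33.5] shift [-2.   0.3 80.8] turn [0.  0.1 0. ]
0.86 [327.4, 370.6, 69.7, 65.0]
0.79 [231.7, 271.9, 67.2, 30.9]
```

View pics/cr6.png

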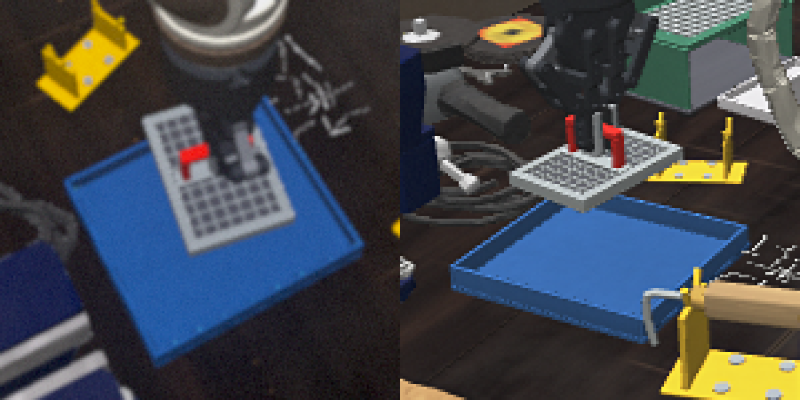

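The screen hangs level over the tray with its walls clear. Lowering it gently.

```bash
python3 -m inch '[[[0,0,0,30,0,0,0],[0,0,0,25,0,0,0],[0,0,0,15,0,0,0],[0,0,0,8,0,0,0],[0,0,0,0,0,0,0],[0,0,0,0,0,0,0]]]'|grep -E "pos|wrist"; python3 -m inch '[[[0,0,0,3,0,0,0],[0,0,0,0,0,0,0]]]'|grep -E "pos|wrist"; python3 -m inch '[[[0,0,0,2,0,0,0],[0,0,0,0,0,0,0]]]'|grep -E "pos|wrist"
```

```text
ee_pos: [0.6251, 0.2931, 0.0307]
wrist_force: [0.5, -0.2, -1.7]
ee_pos: [0.6246, 0.2928, 0.0266]
wrist_force: [-0.4, -0.1, -1.5]
ee_pos: [0.6245, 0.2927, 0.0244]
wrist_force: [-0.2, -0.5, -0.6]
```

```bash
python3 -m inch '[[[0,0,0,1,0,0,0],[0,0,0,0,0,0,0]]]'|grep -E "pos|wrist"; python3 -m inch '[[[0,0,0,1,0,0,0],[0,0,0,0,0,0,0]]]'|grep -E "pos|wrist"
```

```text
ee_pos: [0.6246, 0.2928, 0.0242]
wrist_force: [-2.6, -0.9, 4.1]
ee_pos: [0.6246, 0.2928, 0.0241]
wrist_force: [-5.8, -2.7, 9.3]
```

Landed. Releasing slowly and lifting away.

```bash
python3 -m inch '[[[15,0,0,-1,0,0,0],[30,0,0,0,0,0,0],[50,0,0,0,0,0,0],[70,0,0,0,0,0,0],[70,0,0,-20,0,0,0],[70,0,0,-50,0,0,0],[70,0,0,-60,0,0,0],[70,0,0,-60,0,0,0]]]'; python3 -m inch '[[[70,0,0,-50,0,0,0],[70,0,0,0,0,0,0],[70,0,0,0,0,0,0]]]'|tail -2
python3 - <<'E'
from h import *
s=cam("scene","s7.png");d=cam("side")
for k in("hook_grip","hook_tip","filter_grip","parts_tray_in","pull_hole","bolt_m16"):
    a=finder.mark_of("scene",k)[:1];b=finder.mark_of("side",k)[:1]
    print(k,a and b and tri(s,a[0]["position"],d,b[0]["position"]).round(3),a and atz(s,a[0]["position"],.034).round(3))
E
```

```text
time: 31.6
ee_pos: [0.6243, 0.2927, 0.2173]
tcp_rot: [179.9, 0.1, 171.6]
wrist_force: [1.4, 0.2, -0.1]
opening: 0.0601
grasp_force: 0.0
opening: 0.0598
grasp_force: 0.0
hook_grip [0.451 0.373 0.066] [0.437 0.361 0.034]
hook_tip [0.508 0.388 0.019] [0.512 0.391 0.034]
filter_grip [0.632 0.298 0.043] [0.628 0.292 0.034]
parts_tray_in [] []
pull_hole [ 0.582 -0.039  0.042] [ 0.584 -0.039  0.034]
bolt_m16 [ 0.601 -0.276 -0.001] [ 0.61  -0.24   0.034]
```

View pics/s7.png

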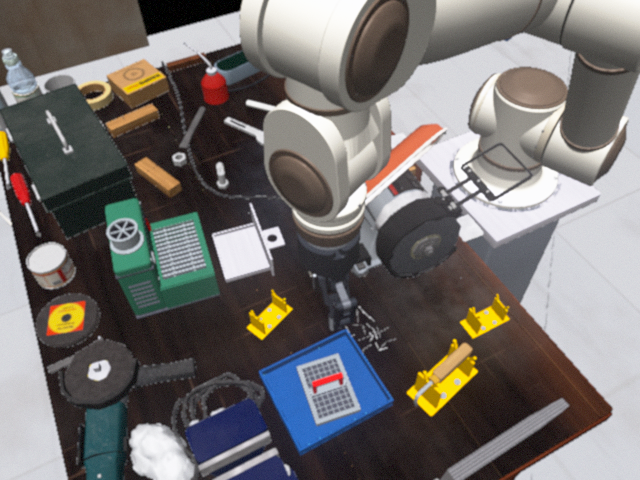

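The screen lies flat in the blue tray at (328,388), the hook is on its rest (443,375), the filter tray is open with its hole at (271,237), and the bolt stands at (222,177).

```bash
python3 -c "
from workcell import bot
print(bot.job_done())"
```

```text
the job is handed in; nothing more can be done
None
```

I pulled the filter tray out to its stop with the hook, put the hook back on its rest, set the screen flat in the blue parts tray and left the bolt standing, then handed the job in after about 32 s; it returned no verdict.

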